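# Make up two seasoning sets from the kitchen stock

## Task

Make up two sets from the stock on the table. The long three-pocket tray gets the tall spice jar in its middle pocket, with the squat spice jar and the metal tin in the two end pockets, either way round; the short two-pocket tray gets the pepper mill and the mortar, one in each pocket, either way round. Stand everything upright on the floor of its pocket, set it down gently rather than dropping it, and leave the big storage jar and the kitchen scale where they are.

Things in the scene. Friction and masses are not known exactly. Their poses are not given: they have to be found in the camera images.
- tall_jar_mid (a point): Tall slim clear jar, part full of brown spice, with a red screw lid, standing upright: 38 mm across (lid 40 mm, the top 16 mm), 92 mm high. The point is its centre, 46 mm above its underside; z is its axis.
- squat_jar_mid (a point): Squat clear jar, part full of brown spice, with a red screw lid, upright: 60 mm across (lid 62 mm, the top 14 mm), 52 mm high. The point is its centre, 26 mm above its underside; z is its axis.
- tin_mid (a point): Plain metal tin, an upright rectangular block 42 mm (its x) by 60 mm (its y), 72 mm high. The point is its centre, 36 mm above its underside; z is up.
- mill_mid (a point): Dark wooden pepper mill, upright, round, waisted, with a small knob on top: foot 50 mm across up to 22 mm high, waist 38 mm across from 36 to 60 mm above the underside, head 44 mm across from 66 to 78 mm, knob 18 to 20 mm across up to the top at 94 mm. The point is its centre, 47 mm above its underside; z is its axis.
- mortar_mid (a point): Small pale stone mortar, an open bowl, upright: 62 mm across from 18 mm up to the rim at 44 mm (foot 48 mm), wall 7 mm, empty. The point is its centre, 22 mm above its underside; z is its axis.
- tray_long: Long plywood packing tray, fixed to the table: 88 mm (its x) by 254 mm (its y), 21 mm high, walls, floor and dividers 5 mm thick, dividers as high as the walls. Three pockets 78 mm square in a row along its y, centres at y = -83, 0 and +83 mm. The origin is the centre of its underside, on the table; z is up; the pocket floors are 5 mm above it.
- tray_short: Short plywood packing tray, fixed to the table: 88 mm (its x) by 171 mm (its y), 21 mm high, walls, floor and divider 5 mm thick, divider as high as the walls. Two pockets 78 mm square side by side along its y, centres at y = -41.5 and +41.5 mm. The origin is the centre of its underside, on the table; z is up; the pocket floors are 5 mm above it.
- big_jar_mid (a point): Big clear storage jar, part full of brown spice, with a red lid and a paper band, 92 mm across, 150 mm high; not part of the kits, to be left alone. The point is its centre, 75 mm above the table.
- scale_mid (a point): Flat blue and white kitchen scale, 180 mm (its x) by 140 mm (its y), 20 mm high; not part of the kits, to be left alone. The point is its centre, 10 mm above the table.
Not all that is in view belongs to the job. What is shaped like the part that bears tin_mid but green or turquoise is not meant.

How it is judged:
By the outcome, as a careful person would: the job done as asked, in the order asked, and still so for the second after the job is handed in, with the robot touching nothing.
It also fails if it takes over 120 s, if anything falls off the work surface, if the arm or the gripper's body presses on something with over 40 N, if the wrist force passes 120 N, or if a joint passes its speed limit or range.

## Robot

A 7-joint arm with a two-finger parallel gripper is mounted at the origin on the work surface. World frame = base frame: x ahead of the robot, y to its left, z up, the work surface at z = 0. Lengths are in m, angles in rad, forces in N, time in s.
With the tool pointing down it reaches from about 0.35 to 0.9 m from the base axis. Payload 7.2 kg.
Tool frame: the origin (TCP) lies midway between the tips of the shut fingers; the grasp point (between the pads) lies 19 mm behind it; z points along the fingers, y is the line along which they close (so a half turn about z gives the same grasp; the last joint's range is limited). The gripper opens to 88 mm and grips with 3 to 60 N. Pads are 20 mm wide; open, the fingers measure 115 mm over their backs; the gripper's body (75 mm by 178 mm) begins 61 mm behind the grasp point.
Start: joints at [1.093, 0.411, -0.013, 1.596, 0.006, 1.134, -0.082], TCP at [0.249, -0.573, 0.223] pointing down, gripper open.
Joint ranges: [-2.95, 2.95], [-0.29, 1.99], [-1.47, 1.44], [0.14, 2.54], [-1.03, 4.17], [0.13, 1.85], [-2.86, 2.86]. Speed limits (rad/s): [2.39, 2.39, 3.01, 3.01, 3.14, 3.14, 3.14].

## Interface

Orientations are given as a unit quaternion [w, x, y, z].
In Python, from bench import ctrl, imaging gives the robot as it stands. The module is installed in compiled form; this text tells all that it offers.
- The arm moves only by the tool carry_out, never from a script. Its argument "commands" is a list of rows, each a list of 6 numbers: the shift along the tool's x, y, z in m, then the turn, a rotation vector about the tool's x, y, z in degrees. A call has 1 to 10 rows; each row shifts and turns the commanded pose from where the row before left it, along the tool's axes as they then stand; what a row does not reach is not made up. A row lasts 1/12 s, in which the tool goes at most 41.7 mm and 7.16 degrees, less where a joint would pass 70% of its speed; a pose out of reach is approached as far as the arm can. A call with a gripper value outside its range is refused whole. "grip" is the opening, from 0 (shut) to 1 (fully open), set as the call begins (left out, the last holds). The fingers move at their own pace and stop on an object; "grip_force" is the grip in N (left out, the last holds). Time passes only in rows, so rows that do not move let the fingers close. It gives the time, the measured TCP pose, the force, the opening and the grip force at its end, in the units of the state.
- ctrl.read_state(): the state, without advancing time (a new reading comes with each control period).
- imaging.read_camera(name): name is "scene" or "top" or "wrist"; returns the picture (480x640x3 uint8, red, green, blue); there is no depth.
- imaging.get_calibration(name): a dict with "intrinsics" (3x3 intrinsics, pixels), "eye" and "orientation" of the camera in the world; the wrist camera has in their place "hand_eye" (4x4, takes a point from camera to tool coordinates, whose origin is the TCP and whose axes are the flange's). Camera axes: x right, y down, z forward; pixel columns grow to the right and rows downward; lengths in m; the calibration is good to about 2 mm. The wrist camera is an equidistant fisheye: a pixel r from the principal point sees the ray r / f radians off the axis. A picture is of the moment at which its call begins: read the wrist's pose just before it. get_calibration takes no time and is no camera call.
- ctrl.finish_job(): hands the job in; it is judged then, once.
The state is a dict: "time_s": time; "joints": joint angles; "joint_velocities": joint speeds; "joint_torque": joint torques, N m; "tcp_pos": TCP position; "tcp_rot": TCP orientation; "force": force on the tool from outside, world axes, zero at the start; "wrist_torque": the same for the moment, N m; "grip_width": finger opening in m; "grip_force": force on a finger pad.
Only numpy, scipy, OpenCV 4.12 (cv2) and the standard library are available. Lean on these libraries where they do the work, as an engineer would, in place of code of your own. Each camera call takes 0.05 s, during which the arm holds its last target. There are 200 camera calls.

## Working session

There is one attempt and no reset: what is moved stays moved. The work goes in short steps, Python scripts to look and compute and a tool call to move; the robot and the scene stay as the last step left them, time stands still between calls to the robot, and variables do not carry over. Pictures are saved under pics/ and viewed, at most 14 in all, crops included, and the job is handed in when it is done.

Besides the shell and the picture viewer there is one more tool, called after "Emit:" by a JSON object that holds its "name" and its "arguments", one argument or row to a line. carry_out: Moves the arm, as the interface text tells. Its arguments: {"type":"object","properties":{"commands":{"type":"array","items":{"type":"array","items":{"type":"number"}}},"grip":{"type":"number"},"grip_force":{"type":"number"}},"required":["commands"]}

```bash
mkdir -p pics; python3 - <<'E'
from bench import ctrl, imaging
import cv2
for n in ("top","scene"):
    im=imaging.read_camera(n); cv2.imwrite(f"pics/{n}0.png",im[:,:,::-1])
    c=imaging.get_calibration(n); print(n,c)
print(imaging.get_calibration("wrist"))
s=ctrl.read_state(); print(s)
E
```

```text
top {'intrinsics': array([[570.26306592,   0.        , 324.78593102],
       [  0.        , 570.26306592, 230.56709619],
       [  0.        ,   0.        ,   1.        ]]), 'eye': array([ 0.42494581, -0.01988627,  1.45099763]), 'orientation': array([-0.01680596,  0.70868429, -0.70509706,  0.01795168])}
scene {'intrinsics': array([[529.99689876,   0.        , 325.95254332],
       [  0.        , 529.99689876, 239.70119312],
       [  0.        ,   0.        ,   1.        ]]), 'eye': array([1.08063237, 0.25041878, 1.0676017 ]), 'orientation': array([-0.15072162,  0.52588162,  0.80512642, -0.22913526])}
{'intrinsics': array([[371.64829954,   0.        , 314.47874666],
       [  0.        , 371.64829954, 238.85206011],
       [  0.        ,   0.        ,   1.        ]]), 'hand_eye': array([[-3.77647663e-04, -9.68098527e-01, -2.50569552e-01,
         6.81288388e-02],
       [ 9.99999693e-01, -1.93747832e-04, -7.58593992e-04,
         4.43136100e-04],
       [ 6.85846419e-04, -2.50569762e-01,  9.68098303e-01,
        -1.61980935e-01],
       [ 0.00000000e+00,  0.00000000e+00,  0.00000000e+00,
         1.00000000e+00]])}
{'time_s': 0.1, 'joints': array([ 1.09278034,  0.41179584, -0.01268295,  1.59691163,  0.00559471,
        1.13430615, -0.08219698]), 'joint_velocities': array([-0.00021917, -0.0024901 ,  0.00027142, -0.00171166,  0.00059168,
       -0.00077276, -0.00074909]), 'joint_torque': array([ 1.26432267e-03, -5.89098322e+01,  6.42894264e-01, -2.91709650e+01,
       -5.38919948e-02,  1.45239366e-02,  7.38932158e-06]), 'tcp_pos': array([ 0.24880496, -0.57287079,  0.22192827]), 'tcp_rot': array([-6.65696498e-04,  9.79079669e-01,  2.03476098e-01, -1.91635218e-04]), 'force': array([-0.00370256, -0.56946076, -0.00508485]), 'wrist_torque': array([ 0.06106731, -0.01781556, -0.022399  ]), 'grip_force': 0.0, 'grip_width': 0.08777791746345555}
```

View pics/top0.png

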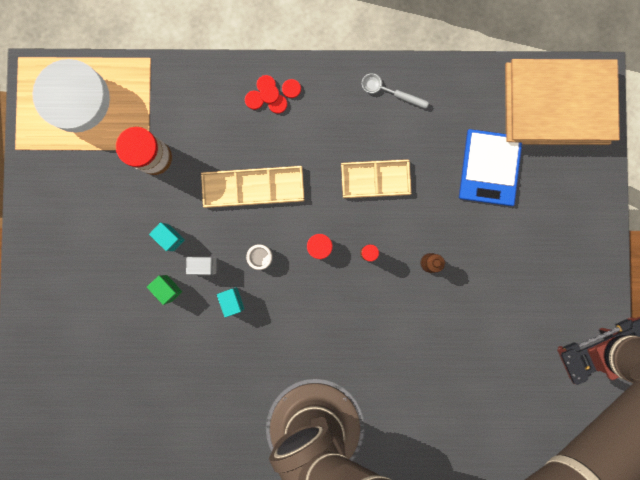

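View pics/scene0.png

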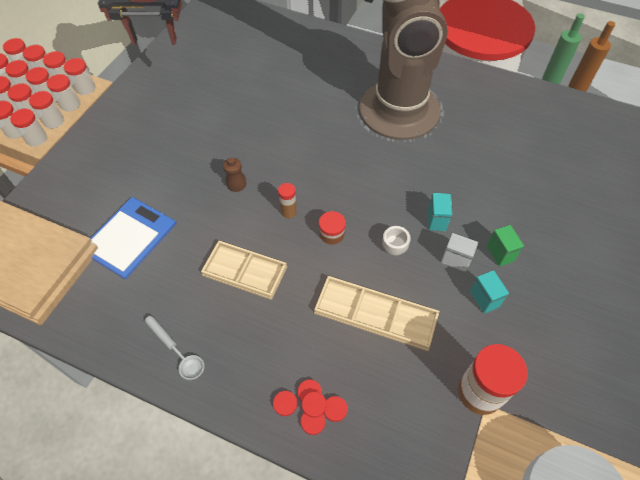

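The top view shows, by pixel: long tray (253,187), short tray (376,179), tin (200,266), mortar (259,257), squat jar (319,246), tall jar (370,253) and mill (434,262). I'll enlarge it for accuracy.

```bash
cat > h.py <<'E'
from bench import ctrl, imaging
import numpy as np, cv2
from scipy.spatial.transform import Rotation as R
def rot(q): return R.from_quat(np.r_[q[1:],q[0]])
def pix2w(name,uv,z):
    c=imaging.get_calibration(name); K=c["intrinsics"]
    d=np.linalg.inv(K)@np.array([uv[0],uv[1],1.]); d=rot(c["orientation"]).apply(d)
    e=c["eye"]; return e+d*(z-e[2])/d[2]
def w2pix(name,P):
    c=imaging.get_calibration(name); p=rot(c["orientation"]).inv().apply(np.atleast_2d(P)-c["eye"])@c["intrinsics"].T
    return p[:,:2]/p[:,2:]
def wrist_ray(s,uv):
    c=imaging.get_calibration("wrist"); K=c["intrinsics"]; x=(uv[0]-K[0,2])/K[0,0]; y=(uv[1]-K[1,2])/K[0,0]
    r=np.hypot(x,y); d=np.array([np.sin(r)*x/r,np.sin(r)*y/r,np.cos(r)]); H=c["hand_eye"]
    T=rot(s["tcp_rot"]); return s["tcp_pos"]+T.apply(H[:3,3]), T.apply(H[:3,:3]@d)
def wrist2w(s,uv,z):
    o,d=wrist_ray(s,uv); return o+d*(z-o[2])/d[2]
E
python3 - <<'E'
from h import *
im=cv2.imread("pics/top0.png")[150:330,140:460]
cv2.imwrite("pics/topc.png",cv2.resize(im,None,fx=2.5,fy=2.5,interpolation=cv2.INTER_CUBIC))
for n,uv,z in [("tall",(370,253),.092),("squat",(319,246),.052),("tin",(200,266),.072),("mill",(436,262),.094),("mortar",(259,257),.044),("long",(253,187),.021),("short",(376,179),.021)]: print(n,pix2w("top",uv,z).round(4))
E
```

```text
tall [ 0.4389 -0.1299  0.092 ]
squat [ 0.4558 -0.008   0.052 ]
tin [0.4057 0.2787 0.072 ]
mill [ 0.4183 -0.2866  0.094 ]
mortar [0.4281 0.1398 0.044 ]
long [0.6043 0.1594 0.021 ]
short [ 0.6262 -0.1505  0.021 ]
```

View pics/topc.png

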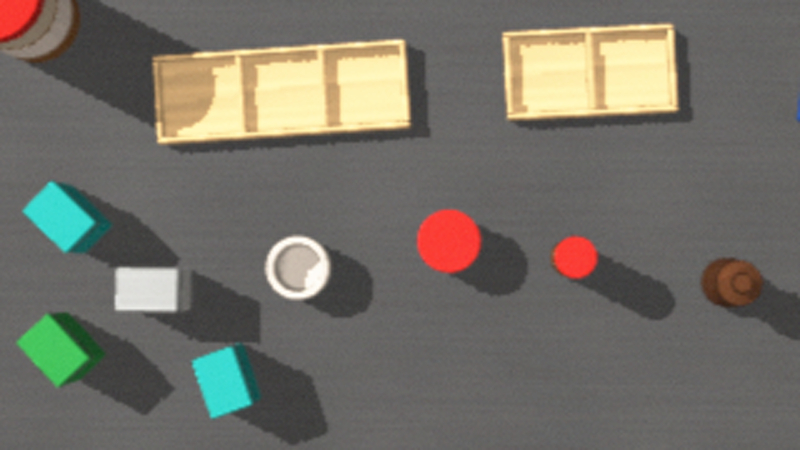

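```bash
python3 - <<'E'
from h import *
f=lambda p,z: pix2w("top",((p[0]+.5)/2.5-.5+140,(p[1]+.5)/2.5-.5+150),z)
for n,p,z in [("tall",(575,258),.092),("squat",(449,240.5),.052),("tin",(147,289.5),.072),("mill",(741,283),.094),("mortar",(298,267),.044)]: print(n,f(p,z).round(4))
for n,cs,z in [("long",[(152,56),(405,40),(411,128),(158,143)],.021),("short",[(503,33),(673,25),(679,110),(508,119)],.021),("tin",[(115,267),(179,267),(179,312),(115,312)],.072)]:
    w=np.array([f(c,z) for c in cs])[:,:2]; c=w.mean(0); v=(w[0]+w[3]-w[1]-w[2])/2; a=(w[0]+w[1]-w[2]-w[3])/2
    print(n,c.round(4),"len",np.hypot(*v).round(3),np.hypot(*a).round(3),"yaw",np.degrees(np.arctan2(-v[0],v[1])).round(2),np.degrees(np.arctan2(a[1],a[0])).round(2))
E
```

```text
tall [ 0.4391 -0.1292  0.092 ]
squat [ 0.4561 -0.0087  0.052 ]
tin [0.4068 0.2823 0.072 ]
mill [ 0.4161 -0.2869  0.094 ]
mortar [0.4294 0.14   0.044 ]
long [0.6059 0.1611] len 0.255 0.089 yaw 3.83 4.54
short [ 0.6278 -0.1506] len 0.172 0.087 yaw 3.17 3.7
tin [0.4069 0.2823] len 0.062 0.043 yaw 0.29 0.91
```

Emit:
{"name": "carry_out", "arguments": {
  "commands": [
    [0,0,-0.02,0,0,-7],
    [0,0,-0.02,0,0,-7],
    [0,0,-0.01,0,0,-7],
    [0,0,0,0,0,-7],
    [0,0,0,0,0,-7]
  ],
  "grip": 1
}}

```text
time_s: 0.52
tcp_pos: [0.2491, -0.5735, 0.2733]
tcp_rot: [0.001, 0.871, 0.491, -0.0]
force: [0.7, -1.2, -0.3]
grip_width: 0.0882
grip_force: 0.0
```

Emit:
{"name": "carry_out", "arguments": {
  "commands": [
    [0,0,0,0,0,-7.04],
    [0,0,0,0,0,-7.04],
    [0,0,0,0,0,-7.04],
    [0,0,0,0,0,-7.04],
    [0,0,0,0,0,-7.04],
    [0.034,0.0174,0,0,0,0],
    [0.034,0.0174,0,0,0,0],
    [0.034,0.0174,0,0,0,0],
    [0.034,0.0174,0,0,0,0],
    [0.034,0.0174,0,0,0,0]
  ]
}}

```text
time_s: 1.35
tcp_pos: [0.325, -0.3962, 0.2723]
tcp_rot: [-0.0, 0.684, 0.729, -0.0]
force: [1.0, 0.3, 0.9]
grip_width: 0.0877
grip_force: 0.0
```

Emit:
{"name": "carry_out", "arguments": {
  "commands": [
    [0.034,0.0174,0,0,0,0],
    [0.034,0.0174,0,0,0,0],
    [0.034,0.0174,0,0,0,0],
    [0.034,0.0174,0,0,0,0],
    [0.034,0.0174,0,0,0,0],
    [0.034,0.0174,0,0,0,0],
    [0,0,0,0,0,0],
    [0,0,0,0,0,0]
  ]
}}

```text
time_s: 2.02
tcp_pos: [0.4166, -0.1858, 0.2727]
tcp_rot: [0.0, 0.682, 0.731, 0.0]
force: [0.5, -1.2, -0.8]
grip_width: 0.088
grip_force: 0.0
```

```bash
python3 - <<'E'
from h import *
s=ctrl.read_state(); im=imaging.read_camera("wrist"); cv2.imwrite("pics/w1.png",im[:,:,::-1])
print(s["tcp_pos"],s["tcp_rot"],s["time_s"],s["joints"].round(2))
E
```

```text
[ 0.41657816 -0.18581547  0.27266324] [2.01222530e-06 6.82334389e-01 7.31040205e-01 7.01910311e-06] 2.0167 [ 0.8   0.11 -0.52  1.89  0.06  1.16  0.32]
```

View pics/w1.png

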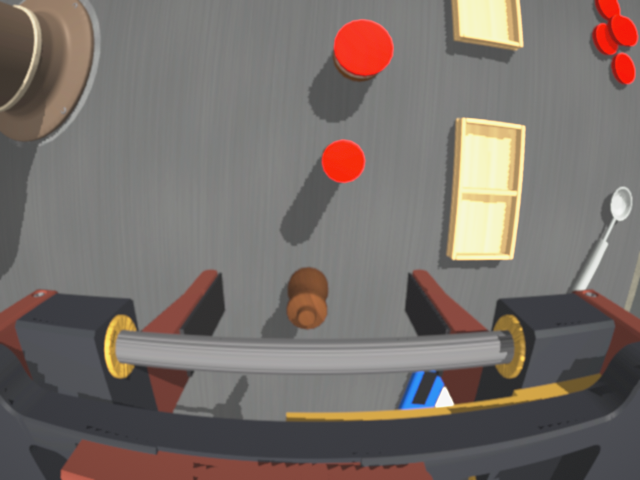

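Wrist view: tall lid centre (343,161), squat lid (363,48), mill knob (307,318), short tray rim corners about (457,118), (525,124), (514,259) and (447,258).

```bash
python3 - <<'E'
from h import *
s=ctrl.read_state()
for n,p,z in [("tall",(343,161),.092),("squat",(363,47),.052),("mill",(307,318),.094)]: print(n,wrist2w(s,p,z).round(4))
print(np.mean([wrist2w(s,p,.021) for p in [(457,118),(525,124),(514,259),(447,258)]],0).round(4))
E
```

```text
tall [ 0.4384 -0.1329  0.092 ]
squat [ 0.4541 -0.0126  0.052 ]
mill [ 0.415  -0.2912  0.094 ]
[ 0.6243 -0.1533  0.021 ]
```

Emit:
{"name": "carry_out", "arguments": {
  "commands": [
    [0.0265,0.0131,0,0,0,0],
    [0.0266,0.0131,0,0,0,0],
    [0,0,0.04,0,0,0],
    [0,0,0.04,0,0,0],
    [0,0,0.04,0,0,0],
    [0,0,0.04,0,0,0],
    [0,0,0.04,0,0,0],
    [0,0,0.03,0,0,0],
    [0,0,0.0167,0,0,0],
    [0,0,0,0,0,0]
  ]
}}

```text
time_s: 2.9
tcp_pos: [0.4356, -0.1341, 0.0223]
tcp_rot: [-0.003, 0.685, 0.729, -0.002]
force: [-0.0, 0.7, 0.4]
grip_width: 0.088
grip_force: 0.0
```

Emit:
{"name": "carry_out", "arguments": {
  "commands": [
    [0,0,0,0,0,0],
    [0,0,0,0,0,0],
    [0,0,0,0,0,0],
    [0,0,0,0,0,0],
    [0,0,0,0,0,0],
    [0,0,0,0,0,0],
    [0,0,0,0,0,0]
  ],
  "grip": 0,
  "grip_force": 20
}}

```text
time_s: 3.48
tcp_pos: [0.439, -0.1333, 0.0264]
tcp_rot: [0.0, 0.684, 0.729, 0.0]
force: [0.4, 0.1, 0.1]
grip_width: 0.0447
grip_force: 0.0
```

Emit:
{"name": "carry_out", "arguments": {
  "commands": [
    [0,0,0,0,0,0],
    [0,0,0,0,0,0],
    [0,0,0,0,0,0],
    [0,0,0,0,0,0],
    [0,0,-0.02,0,0,0],
    [0,0,-0.03,0,0,0],
    [0,0,-0.03,0,0,0],
    [0,0,-0.01,0,0,0],
    [0,0,0,0,0,0]
  ]
}}

```text
time_s: 4.23
tcp_pos: [0.44, -0.1336, 0.1178]
tcp_rot: [0.002, 0.684, 0.729, 0.001]
force: [0.5, -0.7, -2.2]
grip_width: 0.0391
grip_force: 20.0
```

Emit:
{"name": "carry_out", "arguments": {
  "commands": [
    [0.0281,0.0184,0,0,0,0],
    [0.0281,0.0184,0,0,0,0],
    [0.0281,0.0184,0,0,0,0],
    [0.0281,0.0184,0,0,0,0],
    [0.0281,0.0184,0,0,0,0],
    [0.0281,0.0184,0,0,0,0],
    [0.0281,0.0184,0,0,0,0],
    [0.0281,0.0184,0,0,0,0],
    [0.0281,0.0184,0,0,0,0],
    [0.0281,0.0184,0,0,0,0]
  ]
}}

```text
time_s: 5.07
tcp_pos: [0.6038, 0.1601, 0.1131]
tcp_rot: [-0.001, 0.684, 0.729, -0.002]
force: [0.8, -0.9, -1.8]
grip_width: 0.0395
grip_force: 20.0
```

Emit:
{"name": "carry_out", "arguments": {
  "commands": [
    [0,0,0,0,0,0],
    [0,0,0,0,0,0],
    [0,0,0,0,0,0]
  ]
}}

```text
time_s: 5.32
tcp_pos: [0.603, 0.1583, 0.1136]
tcp_rot: [-0.001, 0.684, 0.73, -0.002]
force: [-0.4, -1.1, -2.7]
grip_width: 0.0395
grip_force: 20.0
```

```bash
python3 - <<'E'
from h import *
s=ctrl.read_state(); im=imaging.read_camera("wrist"); cv2.imwrite("pics/w2.png",im[:,:,::-1])
print(s["tcp_pos"],s["tcp_rot"],s["time_s"],s["joints"].round(2))
E
```

```text
[0.60304821 0.15831213 0.11356678] [-6.28991730e-04  6.83884455e-01  7.29587971e-01 -1.74587080e-03] 5.3167 [ 0.05  0.58 -0.55  1.68  0.35  0.99 -0.56]
```

View pics/w2.png

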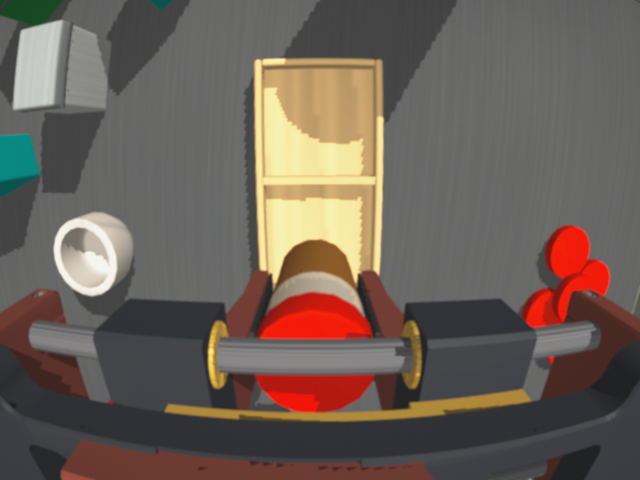

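Tray far corners (257,61) and (382,61); divider ends (262,180) and (377,180); mortar rim centre (88,254).

```bash
python3 - <<'E'
from h import *
s=ctrl.read_state()
for p in [(257,61),(382,61),(262,180),(377,180)]: print(p,wrist2w(s,p,.021).round(4))
print(wrist2w(s,(88,254),.044).round(4))
E
```

```text
(257, 61) [0.5559 0.282  0.021 ]
(382, 61) [0.6411 0.2877 0.021 ]
(262, 180) [0.5641 0.1989 0.021 ]
(377, 180) [0.6435 0.204  0.021 ]
[0.4339 0.1427 0.044 ]
```

Emit:
{"name": "carry_out", "arguments": {
  "commands": [
    [0.0005,0.003,0.01,0,0,0],
    [0,0,0.025,0,0,0],
    [0,0,0.02,0,0,0],
    [0,0,0.012,0,0,0],
    [0,0,0.006,0,0,0],
    [0,0,0.003,0,0,0],
    [0,0,0,0,0,0],
    [0,0,0,0,0,0]
  ]
}}

```text
time_s: 6.03
tcp_pos: [0.6079, 0.1599, 0.0407]
tcp_rot: [0.0, 0.684, 0.729, 0.001]
force: [-0.6, -0.6, -1.5]
grip_width: 0.039
grip_force: 20.0
```

Need about 9.5 mm more, taken slowly to contact.

Emit:
{"name": "carry_out", "arguments": {
  "commands": [
    [0,0,0.004,0,0,0],
    [0,0,0.003,0,0,0],
    [0,0,0.0015,0,0,0],
    [0,0,0.0005,0,0,0],
    [0,0,0,0,0,0],
    [0,0,0,0,0,0]
  ]
}}

```text
time_s: 6.53
tcp_pos: [0.6075, 0.1599, 0.0314]
tcp_rot: [0.0, 0.684, 0.729, 0.0]
force: [-0.9, -0.7, 2.5]
grip_width: 0.0393
grip_force: 20.0
```

Emit:
{"name": "carry_out", "arguments": {
  "commands": [
    [0,0,0,0,0,0],
    [0,0,0,0,0,0],
    [0,0,0,0,0,0],
    [0,0,0,0,0,0],
    [0,0,-0.02,0,0,0],
    [0,0,-0.035,0,0,0],
    [0,0,-0.035,0,0,0],
    [0,0,-0.015,0,0,0],
    [0,0,0,0,0,0],
    [0,0,0,0,0,0]
  ],
  "grip": 1
}}

```text
time_s: 7.37
tcp_pos: [0.6077, 0.1599, 0.1367]
tcp_rot: [0.001, 0.684, 0.729, 0.001]
force: [-0.3, 0.4, -0.1]
grip_width: 0.0877
grip_force: 0.0
```

Emit:
{"name": "carry_out", "arguments": {
  "commands": [
    [-0.0266,-0.0274,0,0,0,0],
    [-0.0266,-0.0274,0,0,0,0],
    [-0.0266,-0.0274,0,0,0,0],
    [-0.0266,-0.0274,0,0,0,0],
    [-0.0266,-0.0274,0,0,0,0],
    [-0.0266,-0.0274,0,0,0,0],
    [0,0,0,0,0,0],
    [0,0,0,0,0,0]
  ]
}}

```text
time_s: 8.03
tcp_pos: [0.4515, -0.0121, 0.1348]
tcp_rot: [-0.001, 0.685, 0.728, -0.001]
force: [-0.4, 0.7, 0.2]
grip_width: 0.0878
grip_force: 0.0
```

```bash
python3 - <<'E'
from h import *
s=ctrl.read_state(); im=imaging.read_camera("wrist"); cv2.imwrite("pics/w3.png",im[:,:,::-1])
print(s["tcp_pos"],s["tcp_rot"],s["time_s"],s["joints"].round(2))
E
```

```text
[ 0.45152545 -0.01212309  0.13479004] [-5.94622843e-04  6.85455581e-01  7.28113151e-01 -1.23761845e-03] 8.0333 [ 0.44  0.29 -0.61  2.07  0.22  0.85 -0.23]
```

View pics/w3.png

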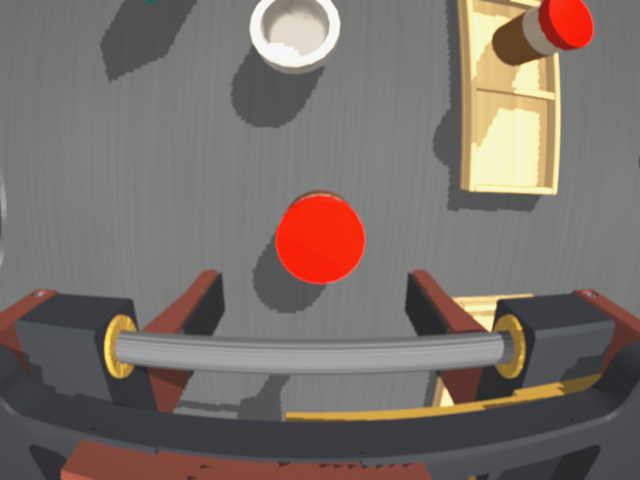

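Squat lid centre (320,239); the tall jar stands in the middle pocket; mortar rim centre (295,28).

```bash
python3 - <<'E'
from h import *
s=ctrl.read_state()
print(wrist2w(s,(320,239),.052).round(4),wrist2w(s,(295,28),.044).round(4),np.mean([wrist2w(s,p,.021) for p in [(463,190),(557,192)]],0).round(4))
E
```

```text
[ 0.4564 -0.006   0.052 ] [0.4304 0.1386 0.044 ] [0.6142 0.0369 0.021 ]
```

Emit:
{"name": "carry_out", "arguments": {
  "commands": [
    [0.0037,0.003,0.01,0,0,0],
    [0,0,0.03,0,0,0],
    [0,0,0.03,0,0,0],
    [0,0,0.02,0,0,0],
    [0,0,0.015,0,0,0],
    [0,0,0.005,0,0,0],
    [0,0,0,0,0,0]
  ]
}}

```text
time_s: 8.67
tcp_pos: [0.4556, -0.0043, 0.024]
tcp_rot: [-0.002, 0.683, 0.73, -0.001]
force: [0.7, 0.4, -0.4]
grip_width: 0.0877
grip_force: 0.0
```

Emit:
{"name": "carry_out", "arguments": {
  "commands": [
    [0,0,0,0,0,0],
    [0,0,0,0,0,0],
    [0,0,0,0,0,0],
    [0,0,0,0,0,0],
    [0,0,0,0,0,0],
    [0,0,0,0,0,0],
    [0,0,0,0,0,0]
  ],
  "grip": 0,
  "grip_force": 20
}}

```text
time_s: 9.25
tcp_pos: [0.4565, -0.0063, 0.0266]
tcp_rot: [0.0, 0.684, 0.729, 0.0]
force: [-2.8, -0.2, 7.2]
grip_width: 0.0616
grip_force: 20.0
```

Emit:
{"name": "carry_out", "arguments": {
  "commands": [
    [0,0,-0.01,0,0,0],
    [0,0,-0.025,0,0,0],
    [0,0,-0.025,0,0,0],
    [0.0147,0.0321,-0.01,0,0,0],
    [0.0147,0.0321,0,0,0,0],
    [0.0147,0.0321,0,0,0,0],
    [0.0147,0.0321,0,0,0,0],
    [0.0147,0.0321,0,0,0,0],
    [0,0,0,0,0,0],
    [0,0,0,0,0,0]
  ]
}}

```text
time_s: 10.08
tcp_pos: [0.6124, 0.0791, 0.0959]
tcp_rot: [-0.001, 0.684, 0.73, 0.0]
force: [-1.2, 0.6, -1.5]
grip_width: 0.0613
grip_force: 20.0
```

Emit:
{"name": "carry_out", "arguments": {
  "commands": [
    [0,0,0.015,0,0,0],
    [0,0,0.02,0,0,0],
    [0,0,0.013,0,0,0],
    [0,0,0.007,0,0,0],
    [0,0,0.004,0,0,0],
    [0,0,0.001,0,0,0],
    [0,0,0,0,0,0],
    [0,0,0,0,0,0]
  ]
}}

```text
time_s: 10.75
tcp_pos: [0.6121, 0.0776, 0.0368]
tcp_rot: [0.0, 0.684, 0.729, 0.0]
force: [0.3, -0.2, -1.7]
grip_width: 0.0615
grip_force: 20.0
```

Emit:
{"name": "carry_out", "arguments": {
  "commands": [
    [0,0,0.003,0,0,0],
    [0,0,0.0015,0,0,0],
    [0,0,0.001,0,0,0],
    [0,0,0.0005,0,0,0],
    [0,0,0,0,0,0],
    [0,0,0,0,0,0]
  ]
}}

```text
time_s: 11.25
tcp_pos: [0.6121, 0.0776, 0.0316]
tcp_rot: [0.001, 0.684, 0.729, 0.0]
force: [-4.1, -1.0, 11.8]
grip_width: 0.0616
grip_force: 20.0
```

Contact. Release and rise.

Emit:
{"name": "carry_out", "arguments": {
  "commands": [
    [0,0,0,0,0,0],
    [0,0,0,0,0,0],
    [0,0,0,0,0,0],
    [0,0,0,0,0,0],
    [0,0,-0.02,0,0,0],
    [0,0,-0.035,0,0,0],
    [0,0,-0.035,0,0,0],
    [0,0,-0.035,0,0,0],
    [0,0,-0.015,0,0,0],
    [0,0,0,0,0,0]
  ],
  "grip": 1
}}

```text
time_s: 12.08
tcp_pos: [0.614, 0.0783, 0.1744]
tcp_rot: [0.002, 0.684, 0.729, 0.003]
force: [0.5, -0.5, -0.4]
grip_width: 0.088
grip_force: 0.0
```

Emit:
{"name": "carry_out", "arguments": {
  "commands": [
    [0.02725,-0.0241,0,0,0,0],
    [0.02725,-0.0241,0,0,0,0],
    [0.02725,-0.0241,0,0,0,0],
    [0.02725,-0.0241,0,0,0,0],
    [0.02725,-0.0241,0,0,0,0],
    [0.02725,-0.0241,0,0,0,0],
    [0.02725,-0.0241,0,0,0,0],
    [0.02725,-0.0241,0,0,0,0],
    [0,0,0,0,0,3.5],
    [0,0,0,0,0,0]
  ]
}}

```text
time_s: 12.92
tcp_pos: [0.4034, 0.284, 0.1693]
tcp_rot: [-0.0, 0.705, 0.709, -0.0]
force: [1.0, 0.2, -0.1]
grip_width: 0.0877
grip_force: 0.0
```

Emit:
{"name": "carry_out", "arguments": {
  "commands": [
    [0,0,0,0,0,0],
    [0,0,0,0,0,0]
  ]
}}

```text
time_s: 13.08
tcp_pos: [0.4059, 0.2816, 0.1693]
tcp_rot: [0.0, 0.706, 0.708, -0.001]
force: [1.0, -0.0, 0.1]
grip_width: 0.0878
grip_force: 0.0
```

```bash
python3 - <<'E'
from h import *
s=ctrl.read_state(); im=imaging.read_camera("wrist"); cv2.imwrite("pics/w4.png",im[:,:,::-1])
print(s["tcp_pos"],s["tcp_rot"],s["time_s"],s["joints"].round(2))
E
```

```text
[0.40594611 0.2815726  0.16926529] [ 1.16114187e-04  7.06059233e-01  7.08152559e-01 -5.47839980e-04] 13.0833 [-0.14  0.33 -0.68  1.93  0.25  0.97 -0.94]
```

View pics/w4.png

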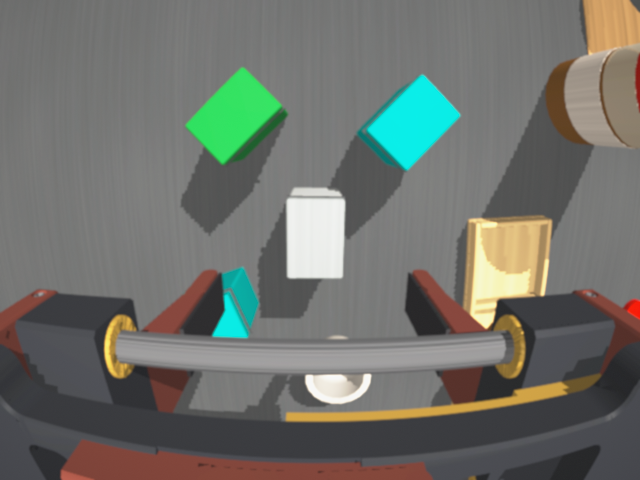

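Tin top corners (287,197), (345,197), (342,278), (287,278); neighbours are clear of the fingers' paths.

```bash
python3 - <<'E'
from h import *
s=ctrl.read_state()
w=np.array([wrist2w(s,p,.072) for p in [(287,197),(345,197),(342,278),(287,278)]]); print(w.round(4),w.mean(0).round(4))
w=np.array([wrist2w(s,p,.021) for p in [(468,219),(550,217)]]); print(w.round(4),w.mean(0).round(4))
E
```

```text
[[0.3866 0.3127 0.072 ]
 [0.4275 0.3128 0.072 ]
 [0.4266 0.2522 0.072 ]
 [0.3856 0.2521 0.072 ]] [0.4066 0.2824 0.072 ]
[[0.5445 0.2879 0.021 ]
 [0.6376 0.2918 0.021 ]] [0.591  0.2898 0.021 ]
```

Emit:
{"name": "carry_out", "arguments": {
  "commands": [
    [0.0008,0.0007,0.02,0,0,0],
    [0,0,0.035,0,0,0],
    [0,0,0.035,0,0,0],
    [0,0,0.03,0,0,0],
    [0,0,0.015,0,0,0],
    [0,0,0.005,0,0,0],
    [0,0,0,0,0,0]
  ]
}}

```text
time_s: 13.72
tcp_pos: [0.4058, 0.2824, 0.0286]
tcp_rot: [-0.0, 0.706, 0.708, -0.001]
force: [0.3, -0.1, 0.1]
grip_width: 0.0881
grip_force: 0.0
```

Emit:
{"name": "carry_out", "arguments": {
  "commands": [
    [0,0,0,0,0,0],
    [0,0,0,0,0,0],
    [0,0,0,0,0,0],
    [0,0,0,0,0,0],
    [0,0,0,0,0,0],
    [0,0,0,0,0,0],
    [0,0,0,0,0,0],
    [0,0,0,0,0,0],
    [0,0,0,0,0,0]
  ],
  "grip": 0,
  "grip_force": 20
}}

```text
time_s: 14.47
tcp_pos: [0.4061, 0.2836, 0.0301]
tcp_rot: [0.0, 0.706, 0.708, 0.0]
force: [0.1, -1.2, 3.9]
grip_width: 0.0417
grip_force: 19.9
```

Emit:
{"name": "carry_out", "arguments": {
  "commands": [
    [0,0,-0.01,0,0,0],
    [0,0,-0.025,0,0,0],
    [0,0,-0.035,0,0,0],
    [0,0,-0.03,0,0,0],
    [0,0,0,0,0,-3.7],
    [0,0,0,0,0,0]
  ]
}}

```text
time_s: 14.97
tcp_pos: [0.4068, 0.2841, 0.132]
tcp_rot: [0.001, 0.682, 0.732, 0.002]
force: [-0.1, -0.6, -2.3]
grip_width: 0.0417
grip_force: 19.9
```

Emit:
{"name": "carry_out", "arguments": {
  "commands": [
    [-0.009,0.0317,0,0,0,0],
    [-0.009,0.0317,0,0,0,0],
    [-0.009,0.0317,0,0,0,0],
    [-0.009,0.0317,0,0,0,0],
    [-0.009,0.0317,0,0,0,0],
    [-0.009,0.0317,0,0,0,0],
    [0,0,0,0,0,0],
    [0,0,0,0,0,0],
    [0,0,0,0,0,0]
  ]
}}

```text
time_s: 15.72
tcp_pos: [0.5979, 0.2427, 0.1286]
tcp_rot: [-0.001, 0.683, 0.73, -0.001]
force: [0.1, 0.6, -2.3]
grip_width: 0.0417
grip_force: 19.9
```

Emit:
{"name": "carry_out", "arguments": {
  "commands": [
    [0,0.0015,0.015,0,0,0],
    [0,0,0.025,0,0,0],
    [0,0,0.022,0,0,0],
    [0,0,0.013,0,0,0],
    [0,0,0.007,0,0,0],
    [0,0,0.003,0,0,0],
    [0,0,0,0,0,0],
    [0,0,0,0,0,0]
  ]
}}

```text
time_s: 16.38
tcp_pos: [0.6013, 0.2432, 0.0458]
tcp_rot: [0.0, 0.683, 0.731, 0.001]
force: [1.2, -0.0, -1.6]
grip_width: 0.0421
grip_force: 19.9
```

Emit:
{"name": "carry_out", "arguments": {
  "commands": [
    [0,0,0.005,0,0,0],
    [0,0,0.003,0,0,0],
    [0,0,0.0015,0,0,0],
    [0,0,0.001,0,0,0],
    [0,0,0.0005,0,0,0],
    [0,0,0,0,0,0],
    [0,0,0,0,0,0]
  ]
}}

```text
time_s: 16.97
tcp_pos: [0.6011, 0.2425, 0.0352]
tcp_rot: [0.0, 0.683, 0.731, 0.0]
force: [-2.8, -3.3, 7.7]
grip_width: 0.0417
grip_force: 20.0
```

Emit:
{"name": "carry_out", "arguments": {
  "commands": [
    [0,0,0,0,0,0],
    [0,0,0,0,0,0],
    [0,0,0,0,0,0],
    [0,0,0,0,0,0],
    [0,0,-0.02,0,0,0],
    [0,0,-0.035,0,0,0],
    [0,0,-0.035,0,0,0],
    [0,0,-0.035,0,0,0],
    [0,0,-0.015,0,0,0],
    [0,0,0,0,0,0]
  ],
  "grip": 1
}}

```text
time_s: 17.8
tcp_pos: [0.6028, 0.2441, 0.1787]
tcp_rot: [0.001, 0.683, 0.731, 0.003]
force: [0.1, 0.7, -0.1]
grip_width: 0.0876
grip_force: 0.0
```

Emit:
{"name": "carry_out", "arguments": {
  "commands": [
    [-0.0153,-0.03,0,0,0,0],
    [-0.0153,-0.03,0,0,0,0],
    [-0.0153,-0.03,0,0,0,0],
    [-0.0153,-0.03,0,0,0,0],
    [-0.0153,-0.03,0,0,0,0],
    [-0.0153,-0.03,0,0,0,0],
    [0,0,0.02,0,0,0],
    [0,0,0.035,0,0,0],
    [0,0,0.02,0,0,0],
    [0,0,0,0,0,0]
  ]
}}

```text
time_s: 18.63
tcp_pos: [0.4246, 0.1374, 0.0952]
tcp_rot: [-0.002, 0.683, 0.731, -0.003]
force: [0.2, 0.2, -0.3]
grip_width: 0.0878
grip_force: 0.0
```

```bash
python3 - <<'E'
from h import *
s=ctrl.read_state(); im=imaging.read_camera("wrist"); cv2.imwrite("pics/w5.png",im[:,:,::-1])
print(s["tcp_pos"],s["tcp_rot"],s["time_s"],s["joints"].round(2))
E
```

```text
[0.42459239 0.137406   0.09518431] [-0.00182889  0.68277133  0.73062424 -0.0028612 ] 18.6333 [ 0.13  0.36 -0.65  2.11  0.31  0.77 -0.65]
```

View pics/w5.png

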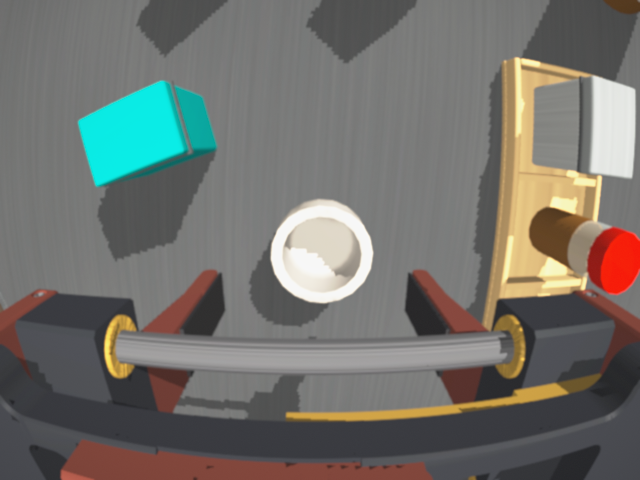

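Mortar rim centre (322,253), between the fingers; the tin and tall jar stand in their pockets.

```bash
python3 - <<'E'
from h import *
s=ctrl.read_state()
print(s["tcp_pos"],wrist2w(s,(322,253),.044).round(4))
E
```

```text
[0.42560469 0.13826684 0.09705722] [0.4297 0.1419 0.044 ]
```

Emit:
{"name": "carry_out", "arguments": {
  "commands": [
    [0,0,0,0,0,0],
    [0,0,0,0,0,0]
  ]
}}

```text
time_s: 18.85
tcp_pos: [0.4282, 0.1394, 0.0998]
tcp_rot: [0.0, 0.683, 0.731, 0.001]
force: [0.0, -0.2, 0.6]
grip_width: 0.0875
grip_force: 0.0
```

Emit:
{"name": "carry_out", "arguments": {
  "commands": [
    [0.0013,0.0018,0.015,0,0,0],
    [0,0,0.025,0,0,0],
    [0,0,0.02,0,0,0],
    [0,0,0.012,0,0,0],
    [0,0,0.005,0,0,0],
    [0,0,0.0013,0,0,0],
    [0,0,0,0,0,0],
    [0,0,0,0,0,0]
  ]
}}

```text
time_s: 19.52
tcp_pos: [0.43, 0.1406, 0.0217]
tcp_rot: [0.0, 0.683, 0.731, 0.001]
force: [0.6, 0.6, 0.9]
grip_width: 0.0877
grip_force: 0.0
```

Emit:
{"name": "carry_out", "arguments": {
  "commands": [
    [0,0,0,0,0,0],
    [0,0,0,0,0,0],
    [0,0,0,0,0,0],
    [0,0,0,0,0,0],
    [0,0,0,0,0,0],
    [0,0,0,0,0,0],
    [0,0,0,0,0,0]
  ],
  "grip": 0,
  "grip_force": 25
}}

```text
time_s: 20.1
tcp_pos: [0.4292, 0.1403, 0.0208]
tcp_rot: [0.0, 0.683, 0.731, -0.0]
force: [-1.0, -0.8, 5.8]
grip_width: 0.0608
grip_force: 25.0
```

Emit:
{"name": "carry_out", "arguments": {
  "commands": [
    [0,0,-0.01,0,0,0],
    [0,0,-0.025,0,0,0],
    [0,0,-0.035,0,0,0],
    [0,0,-0.03,0,0,0],
    [0,0,0,0,0,0],
    [0,0,0,0,0,0]
  ]
}}

```text
time_s: 20.6
tcp_pos: [0.4303, 0.1404, 0.1223]
tcp_rot: [0.001, 0.683, 0.73, 0.001]
force: [-0.1, -1.2, -3.0]
grip_width: 0.0608
grip_force: 25.0
```

Emit:
{"name": "carry_out", "arguments": {
  "commands": [
    [-0.0293,0.0195,0,0,0,0],
    [-0.0293,0.0195,0,0,0,0],
    [-0.0293,0.0195,0,0,0,0],
    [-0.0293,0.0195,0,0,0,0],
    [-0.0293,0.0195,0,0,0,0],
    [-0.0293,0.0195,0,0,0,0],
    [-0.0293,0.0195,0,0,0,0],
    [-0.0293,0.0195,0,0,0,0],
    [-0.0293,0.0195,0,0,0,0],
    [0,0,0,0,0,0]
  ]
}}

```text
time_s: 21.43
tcp_pos: [0.6239, -0.119, 0.118]
tcp_rot: [0.001, 0.686, 0.728, -0.002]
force: [-0.9, -1.4, -1.6]
grip_width: 0.0608
grip_force: 25.0
```

Emit:
{"name": "carry_out", "arguments": {
  "commands": [
    [0,0,0,0,0,0],
    [0,0,0,0,0,0]
  ]
}}

```text
time_s: 21.6
tcp_pos: [0.6209, -0.1102, 0.1188]
tcp_rot: [-0.002, 0.683, 0.731, -0.001]
force: [0.3, 0.8, -1.5]
grip_width: 0.0605
grip_force: 25.0
```

```bash
python3 - <<'E'
from h import *
s=ctrl.read_state(); im=imaging.read_camera("top")
cv2.imwrite("pics/t2.png",cv2.resize(im[130:330,140:460,::-1],None,fx=2.5,fy=2.5,interpolation=cv2.INTER_CUBIC))
print(s["tcp_pos"],s["tcp_rot"],s["time_s"],s["joints"].round(2))
E
```

```text
[ 0.62087921 -0.11015807  0.11878376] [-1.56999784e-03  6.82644083e-01  7.30749063e-01 -6.30170101e-04] 21.6 [ 0.48  0.58 -0.54  1.66  0.34  1.   -0.11]
```

View pics/t2.png

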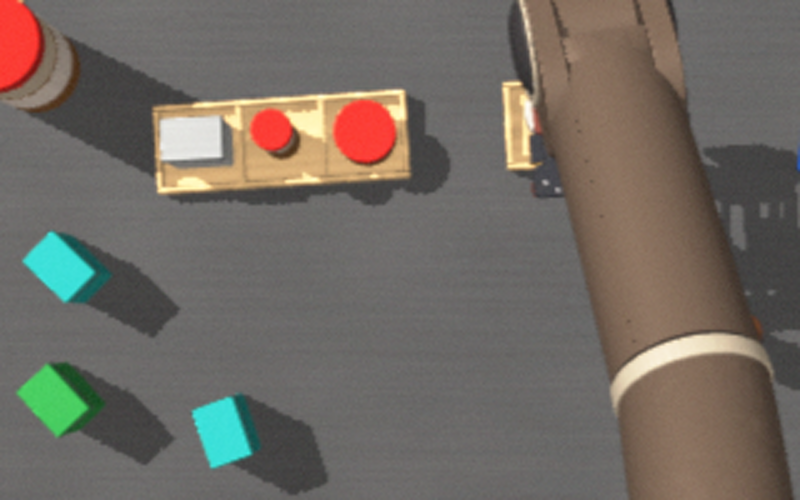

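The long tray holds tin, tall jar and squat jar, each inside its pocket. The mortar is over the short tray; lowering it.

Emit:
{"name": "carry_out", "arguments": {
  "commands": [
    [0,0.0025,0.015,0,0,0],
    [0,0,0.025,0,0,0],
    [0,0,0.022,0,0,0],
    [0,0,0.013,0,0,0],
    [0,0,0.007,0,0,0],
    [0,0,0.003,0,0,0],
    [0,0,0,0,0,0],
    [0,0,0,0,0,0]
  ]
}}

```text
time_s: 22.32
tcp_pos: [0.6253, -0.1105, 0.0364]
tcp_rot: [0.0, 0.683, 0.731, 0.0]
force: [0.1, -0.2, -1.7]
grip_width: 0.061
grip_force: 25.0
```

Emit:
{"name": "carry_out", "arguments": {
  "commands": [
    [0,0,0.005,0,0,0],
    [0,0,0.003,0,0,0],
    [0,0,0.0015,0,0,0],
    [0,0,0.001,0,0,0],
    [0,0,0.0003,0,0,0],
    [0,0,0,0,0,0],
    [0,0,0,0,0,0]
  ]
}}

```text
time_s: 22.9
tcp_pos: [0.6247, -0.1109, 0.0259]
tcp_rot: [0.0, 0.683, 0.731, -0.0]
force: [-3.6, 1.1, 6.8]
grip_width: 0.0609
grip_force: 25.0
```

Emit:
{"name": "carry_out", "arguments": {
  "commands": [
    [0,0,0,0,0,0],
    [0,0,0,0,0,0],
    [0,0,0,0,0,0],
    [0,0,0,0,0,0],
    [0,0,-0.02,0,0,0],
    [0,0,-0.035,0,0,0],
    [0,0,-0.04,0,0,0],
    [0,0,-0.04,0,0,0],
    [0,0,-0.015,0,0,0],
    [0,0,0,0,0,0]
  ],
  "grip": 1
}}

```text
time_s: 23.73
tcp_pos: [0.6273, -0.1107, 0.18]
tcp_rot: [0.003, 0.683, 0.731, 0.002]
force: [0.5, 0.4, -0.6]
grip_width: 0.0875
grip_force: 0.0
```

Emit:
{"name": "carry_out", "arguments": {
  "commands": [
    [-0.0233,-0.0315,0,0,0,0],
    [-0.0233,-0.0315,0,0,0,0],
    [-0.0233,-0.0315,0,0,0,0],
    [-0.0233,-0.0315,0,0,0,0],
    [-0.0233,-0.0315,0,0,0,0],
    [-0.0233,-0.0315,0,0,0,0],
    [-0.0233,-0.0315,0,0,0,0],
    [0,0,0,0,0,0],
    [0,0,0,0,0,0],
    [0,0,0,0,0,0]
  ]
}}

```text
time_s: 24.57
tcp_pos: [0.4159, -0.288, 0.1744]
tcp_rot: [-0.0, 0.683, 0.731, 0.0]
force: [0.7, 0.7, 0.3]
grip_width: 0.088
grip_force: 0.0
```

```bash
python3 - <<'E'
from h import *
s=ctrl.read_state(); im=imaging.read_camera("wrist"); cv2.imwrite("pics/w6.png",im[:,:,::-1])
print(s["tcp_pos"],s["tcp_rot"],s["time_s"],s["joints"].round(2))
E
```

```text
[ 0.41589865 -0.28802356  0.17443414] [-1.94464698e-04  6.82898249e-01  7.30513433e-01  2.60655946e-04] 24.5667 [ 0.97  0.31 -0.56  1.91  0.2   0.97  0.39]
```

View pics/w6.png

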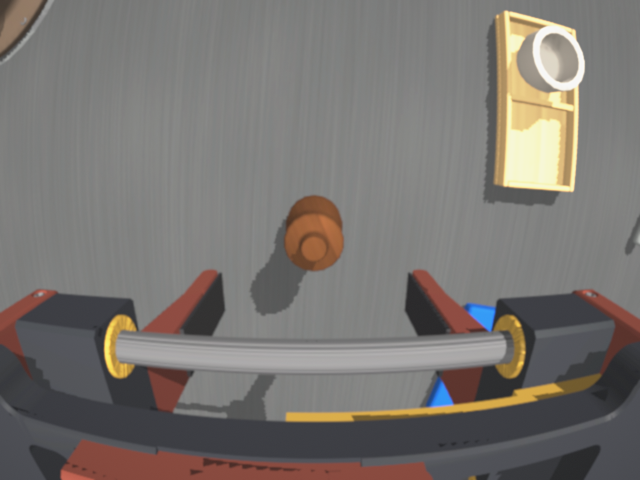

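Knob centre (314,247); the mortar is seated in the near pocket; short-tray end corners (497,185) and (573,190).

```bash
python3 - <<'E'
from h import *
s=ctrl.read_state()
print(wrist2w(s,(314,247),.094).round(4),[wrist2w(s,p,.021).round(4) for p in [(497,185),(573,190)]])
E
```

```text
[ 0.4163 -0.2879  0.094 ] [array([ 0.5823, -0.238 ,  0.021 ]), array([ 0.6766, -0.2316,  0.021 ])]
```

Emit:
{"name": "carry_out", "arguments": {
  "commands": [
    [0,0,0.02,0,0,0],
    [0,0,0.035,0,0,0],
    [0,0,0.035,0,0,0],
    [0,0,0.02,0,0,0],
    [0,0,0.009,0,0,0],
    [0,0,0.0024,0,0,0],
    [0,0,0,0,0,0],
    [0,0,0,0,0,0]
  ]
}}

```text
time_s: 25.28
tcp_pos: [0.417, -0.2883, 0.0545]
tcp_rot: [0.001, 0.682, 0.731, 0.0]
force: [-0.1, 0.5, 0.5]
grip_width: 0.088
grip_force: 0.0
```

Emit:
{"name": "carry_out", "arguments": {
  "commands": [
    [0,0,0,0,0,0],
    [0,0,0,0,0,0],
    [0,0,0,0,0,0],
    [0,0,0,0,0,0],
    [0,0,0,0,0,0],
    [0,0,0,0,0,0],
    [0,0,0,0,0,0],
    [0,0,0,0,0,0],
    [0,0,0,0,0,0],
    [0,0,0,0,0,0]
  ],
  "grip": 0,
  "grip_force": 20
}}

```text
time_s: 26.12
tcp_pos: [0.4157, -0.2885, 0.0535]
tcp_rot: [-0.0, 0.683, 0.731, -0.0]
force: [-0.9, 0.4, 1.9]
grip_width: 0.0431
grip_force: 20.0
```

Emit:
{"name": "carry_out", "arguments": {
  "commands": [
    [0,0,-0.01,0,0,0],
    [0,0,-0.025,0,0,0],
    [0,0,-0.035,0,0,0],
    [0,0,-0.03,0,0,0],
    [0,0,0,0,0,0],
    [0,0,0,0,0,0]
  ]
}}

```text
time_s: 26.62
tcp_pos: [0.4166, -0.289, 0.1554]
tcp_rot: [0.002, 0.683, 0.731, 0.0]
force: [0.6, 0.4, -1.5]
grip_width: 0.043
grip_force: 20.0
```

Emit:
{"name": "carry_out", "arguments": {
  "commands": [
    [0.0116,0.0311,0,0,0,0],
    [0.0116,0.0311,0,0,0,0],
    [0.0116,0.0311,0,0,0,0],
    [0.0116,0.0311,0,0,0,0],
    [0.0116,0.0311,0,0,0,0],
    [0.0116,0.0311,0,0,0,0],
    [0.0116,0.0311,0,0,0,0],
    [0,0,0,0,0,0],
    [0,0,0,0,0,0],
    [0,0,0,0,0,0]
  ]
}}

```text
time_s: 27.45
tcp_pos: [0.6261, -0.1926, 0.1517]
tcp_rot: [-0.001, 0.683, 0.731, -0.001]
force: [-0.2, 0.4, -1.2]
grip_width: 0.0429
grip_force: 20.0
```

Emit:
{"name": "carry_out", "arguments": {
  "commands": [
    [0,0.0015,0.015,0,0,0],
    [0,0,0.025,0,0,0],
    [0,0,0.022,0,0,0],
    [0,0,0.014,0,0,0],
    [0,0,0.008,0,0,0],
    [0,0,0.004,0,0,0],
    [0,0,0,0,0,0],
    [0,0,0,0,0,0]
  ]
}}

```text
time_s: 28.12
tcp_pos: [0.6293, -0.1928, 0.0663]
tcp_rot: [0.0, 0.683, 0.731, 0.0]
force: [-0.4, 0.7, -2.2]
grip_width: 0.0431
grip_force: 20.0
```

Emit:
{"name": "carry_out", "arguments": {
  "commands": [
    [0,0,0.004,0,0,0],
    [0,0,0.002,0,0,0],
    [0,0,0.001,0,0,0],
    [0,0,0.0008,0,0,0],
    [0,0,0,0,0,0],
    [0,0,0,0,0,0]
  ]
}}

```text
time_s: 28.62
tcp_pos: [0.6291, -0.1927, 0.0585]
tcp_rot: [0.0, 0.683, 0.731, -0.0]
force: [-2.3, 0.3, 5.7]
grip_width: 0.0431
grip_force: 20.0
```

Contact. Release, rise and move back towards the robot so the top camera sees the trays.

Emit:
{"name": "carry_out", "arguments": {
  "commands": [
    [0,0,0,0,0,0],
    [0,0,0,0,0,0],
    [0,0,0,0,0,0],
    [0,0,0,0,0,0],
    [0,0,0,0,0,0],
    [0,0,-0.02,0,0,0],
    [0,0,-0.035,0,0,0],
    [0,0,-0.035,0,0,0],
    [0,0,-0.02,0,0,0],
    [0,0,0,0,0,0]
  ],
  "grip": 1
}}

```text
time_s: 29.45
tcp_pos: [0.6317, -0.1928, 0.1732]
tcp_rot: [0.004, 0.683, 0.731, 0.002]
force: [-0.2, -0.4, 0.6]
grip_width: 0.0877
grip_force: 0.0
```

Emit:
{"name": "carry_out", "arguments": {
  "commands": [
    [-0.012,-0.035,0,0,0,0],
    [-0.012,-0.035,0,0,0,0],
    [-0.012,-0.035,0,0,0,0],
    [-0.012,-0.035,0,0,0,0],
    [-0.012,-0.035,0,0,0,0],
    [-0.012,-0.035,0,0,0,0],
    [0,0,0,0,0,0],
    [0,0,0,0,0,0],
    [0,0,0,0,0,0]
  ]
}}

```text
time_s: 30.2
tcp_pos: [0.4247, -0.2785, 0.1676]
tcp_rot: [0.0, 0.683, 0.73, 0.0]
force: [-0.5, -0.6, 0.3]
grip_width: 0.0877
grip_force: 0.0
```

```bash
python3 - <<'E'
from h import *
im=imaging.read_camera("scene")
cv2.imwrite("pics/s2.png",cv2.resize(im[200:440,180:500,::-1],None,fx=2.4,fy=2.4,interpolation=cv2.INTER_CUBIC))
E
```

```text
(no output)
```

View pics/s2.png

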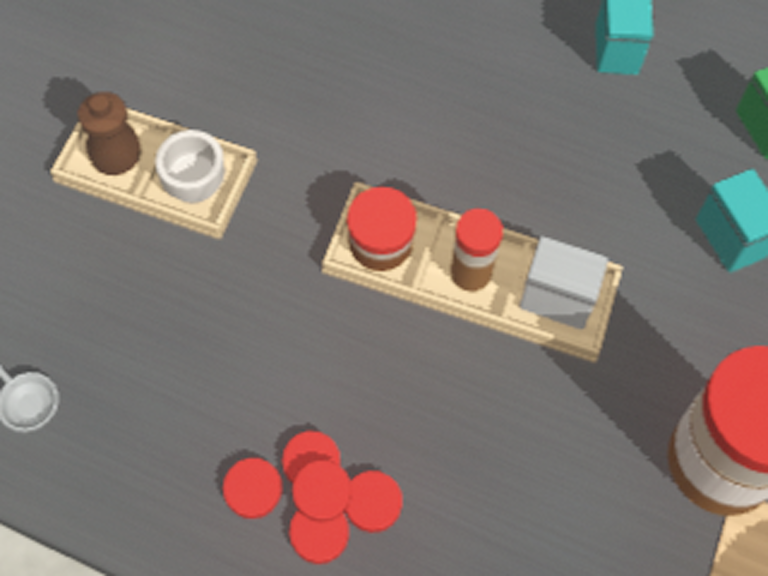

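All five stand upright in their pockets: mill (110,140), mortar (190,165), squat jar (382,230), tall jar (476,250) and tin (565,280) in the crop. The big jar hasn't moved.

```bash
python3 -c "
from bench import ctrl
print(ctrl.finish_job())"
```

```text
the job is handed in; nothing more can be done
None
```

I filled both trays and handed the job in at about 30 s. A last camera view showed all five items upright in their pockets and the big jar unmoved; the scale was out of that view, but the arm never went near it.

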